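# Clear the warming plate, turn the blanks over onto it and reset its tripped cutout

## Robot

A 7-joint arm with a two-finger parallel gripper is mounted at the origin on the work surface. World frame = base frame: x ahead of the robot, y to its left, z up, the work surface at z = 0. Lengths are in m, angles in rad, forces in N, time in s.
With the tool pointing down it reaches from about 0.35 to 0.9 m from the base axis. Payload 7.2 kg.
Tool frame: the origin (TCP) lies midway between the tips of the shut fingers; the grasp point (between the pads) lies 19 mm behind it (env.grip_point_offset is the distance from the TCP to the grasp point, in m); z points along the fingers, y is the line along which they close (so a half turn about z gives the same grasp; the last joint's range is limited). The gripper opens to 85 mm and grips with 20 to 120 N. Pads are 22 mm wide; open, the fingers measure 114 mm over their backs; the gripper's body (76 mm by 85 mm) begins 54 mm behind the grasp point. The pads swing forward as they close: fully open they stand 13 mm farther back than shut.
Start: joints at [-1.258, 0.411, -0.013, 1.596, 0.006, 1.134, -0.082], TCP at [0.232, 0.58, 0.231] pointing down, gripper open.
Joint ranges: [-2.95, 2.95], [-0.29, 1.99], [-1.47, 1.44], [0.14, 2.54], [-1.03, 4.17], [0.13, 1.85], [-2.86, 2.86]. Speed limits (rad/s): [2.39, 2.39, 3.01, 3.01, 3.14, 3.14, 3.14].

## Interface

Orientations are given as a unit quaternion [x, y, z, w].
In Python, from cell import env gives the robot as it stands. The module is installed in compiled form; this text tells all that it offers.
- The arm moves only by the shell command python3 -m inch 'ROWS' [FORCE]. ROWS is JSON, a list of rows, each a list of 5 numbers: the gripper command: -1 is fully open, 1 is shut, values between are in proportion, then the shift along the world's x, y, z in mm, then the turn about the world's z in rad. In form: [[jaw, tx, ty, tz, roll], ...]. A call has 1 to 20 rows; each row shifts and turns the commanded pose from where the row before left it; what a row does not reach is not made up. A row lasts 1/12 s, in which the tool goes at most 41.7 mm and 7.16 degrees, less where a joint would pass 70% of its speed; a pose out of reach is approached as far as the arm can. A call is refused whole if a number of a shift passes 41.7 or a number of a turn 0.125, either way. A call with a gripper value outside its range is refused whole. The fingers move at their own pace and stop on an object; FORCE is the grip in N (left out, the last holds). Time passes only in rows, so rows that do not move let the fingers close. It gives the time, the measured TCP pose, the force, the opening and the grip force at its end, in the units of the state.
- env.read_state(): the state, without advancing time (a new reading comes with each control period).
- env.grab_frame(name): name is "side" or "top" or "wrist"; returns the picture (384x512x3 uint8, blue, green, red); there is no depth.
- env.camera_info(name): a dict with "camera_matrix" (3x3 intrinsics, pixels), "extrinsics" (4x4, takes a point from camera to world coordinates); the wrist camera has in their place "hand_eye" (4x4, takes a point from camera to tool coordinates, whose origin is the TCP and whose axes are the flange's). Camera axes: x right, y up, looking along -z (the intrinsics and any distortion apply to the point x, -y, -z); pixel columns grow to the right and rows downward; lengths in m; the calibration is good to about 2 mm. A picture is of the moment at which its call begins: read the wrist's pose just before it. camera_info takes no time and is no camera call.
- env.close_job(): hands the job in; it is judged then, once.
Trained networks look in the newest picture that a camera, given by its name, has taken for a name from the list of things; names that differ only in an ending like _2 or _b are one class to them, and where a whole thing is asked for, a point or a joint stands for the part that bears it (a point fixed in the world has none). Each returns a list of dicts, best first, with "score" (0 to 1); they miss things now and then, are a little off and sometimes report something else, mostly with a low value. They report only what shows in the picture. A call takes as long as a camera call. They do not tell look-alikes from the thing itself.
- env.look_for(camera, target): "rect" ([left, top, width, height] in pixels, round what is visible of it).
- env.outline_of(camera, target): "pixels" (384x512 bool, what is visible of it) and "rect" ([left, top, width, height] in pixels, round what is visible of it).
The state is a dict: "time": time; "qpos": joint angles; "dq": joint speeds; "effort": joint torques, N m; "ee_pos": TCP position; "tool_rot": TCP orientation; "wrist_force": force on the tool from outside, world axes, zero at the start; "moment": the same for the moment, N m; "width": opening from 0.0 (shut) to 1.0 (fully open); "grasp_force": force on a finger pad.
Only numpy, scipy, OpenCV 4.12 (cv2) and the standard library are available. Lean on these libraries where they do the work, as an engineer would, in place of code of your own. Each camera call takes 0.05 s, during which the arm holds its last target. There are 200 camera calls.

## Task

Take the soldering brick out of the warming tray and put it on the cork pad, standing or lying, and turn every copper blank on the jeweller's bench over into the tray (the lip of the tipping ramp is there for that), so that all lie paper side down in it. When they are all in, reset the tripped cutout: push its lever fully off, then throw it fully on. Leave the brush, the hammer and the jar where they are.

Things in the scene. Friction and masses are not known exactly. Their poses are not given: they have to be found in the camera images.
- blank1: a loose copper blank, a flat plate 56 x 34 x 6 mm, about 80 g, that starts flat on the bench with its paper pattern up; there may be 3 to 5 blanks. Origin at the plate's centre, x along the 56 mm, y along the 34 mm, z out of the face that carries the paper pattern (z points down once the blank is turned over)
- blank2: a loose copper blank, a flat plate 56 x 34 x 6 mm, about 80 g, that starts flat on the bench with its paper pattern up; there may be 3 to 5 blanks. Origin at the plate's centre, x along the 56 mm, y along the 34 mm, z out of the face that carries the paper pattern (z points down once the blank is turned over)
- blank3: a loose copper blank, a flat plate 56 x 34 x 6 mm, about 80 g, that starts flat on the bench with its paper pattern up; there may be 3 to 5 blanks. Origin at the plate's centre, x along the 56 mm, y along the 34 mm, z out of the face that carries the paper pattern (z points down once the blank is turned over)
- blank4: a loose copper blank, a flat plate 56 x 34 x 6 mm, about 80 g, that starts flat on the bench with its paper pattern up; there may be 3 to 5 blanks. Origin at the plate's centre, x along the 56 mm, y along the 34 mm, z out of the face that carries the paper pattern (z points down once the blank is turned over)
- blank5: a loose copper blank, a flat plate 56 x 34 x 6 mm, about 80 g, that starts flat on the bench with its paper pattern up; there may be 3 to 5 blanks. Origin at the plate's centre, x along the 56 mm, y along the 34 mm, z out of the face that carries the paper pattern (z points down once the blank is turned over)
- warmer: the fixed warming plate with its tipping ramp; origin on the bench right under the lip, z up, +x from ramp to tray. The ramp, a thin sheet 190 mm wide, rises at 52 degrees from the bench (x = -118 mm) to the lip and is open underneath. Two stays flank it (y +-97 to 101 mm). Everything else of it lies within x -55 to 115, y -95 to 95 mm
- lip (a point): middle of the lip's top outer edge, 150 mm up: a straight rounded edge along y, 190 mm long. A blank held level, long side square to the lip, its centre 14 to 20 mm beyond it (+x), let go with its underside 30 to 45 mm above the lip, strikes it with the near end and turns over before landing in the tray; less far beyond and higher, it may turn too far. Axes as the warmer's
- tray_floor (a point): centre of the floor of the open warming tray, 30 mm above the bench and 30 mm (+x) beyond the lip, axes as the warmer's. Inside the tray is 162 (x) x 182 (y) mm, so it reaches 51 mm back under the lip; rim 4 mm thick and 22 mm above the floor. Side by side there is room for two lanes of blanks
- cutout_box: the fixed box of the warming plate's cutout, 100 (x) x 70 (y) x 45 mm high, origin at the centre of its underside, z up; the lever swings along its x
- cutout (a joint): the cutout's lever, rad: 0 = fully off (leaning 0.5 rad towards the box's -x), 1.0 = fully on (leaning 0.5 rad towards +x); it starts tripped, somewhere in the middle, and stays where it is left. It takes about 1.5 N at its tip. It pivots about the box's y axis at x = 0, z = 40 mm; a 10 mm steel stalk with a 20 mm black ball whose centre is 70 mm from the pivot
- brick: a loose soldering brick, a square bar 30 x 30 x 70 mm, about 100 g, that starts standing in the warming tray; origin at its centre, z along the 70 mm
- pad: a fixed round cork pad on the bench, 100 mm in diameter and 3 mm thick; origin at the centre of its underside
- cutout_tip (a point): centre of the lever's ball
- brush: a wooden bench brush about 180 mm long, lying on the bench; a bystander
- mallet: a wooden-handled hammer about 240 mm long, lying on the bench; a bystander
- jar: a closed jar 60 mm in diameter and 80 mm high; a bystander
Mind the look-alikes: they are no part of the job. What is shaped like the blank2 but pink or turquoise is not meant. There is more than one size of the cutout_box; the one meant has the size given above.

How it is judged:
On the way, in this order (a step that is already met when the one before it is completed fails the run):
1. all blanks lie paper side down in the warming tray (angle between each of blank1, blank2, blank3, blank4, blank5's own z axis and vertical above 2.5 rad and x of blank1 in the frame of warmer between -0.055 and 0.115 m and y of blank1 in the frame of warmer between -0.095 and 0.095 m and z of blank1 in the frame of warmer between 0.028 and 0.085 m and linear speed of each of blank1, blank2, blank3, blank4, blank5 below 0.02 m/s and x of blank2 in the frame of warmer between -0.055 and 0.115 m and y of blank2 in the frame of warmer between -0.095 and 0.095 m and z of blank2 in the frame of warmer between 0.028 and 0.085 m and x of blank3 in the frame of warmer between -0.055 and 0.115 m and y of blank3 in the frame of warmer between -0.095 and 0.095 m and z of blank3 in the frame of warmer between 0.028 and 0.085 m and x of blank4 in the frame of warmer between -0.055 and 0.115 m and y of blank4 in the frame of warmer between -0.095 and 0.095 m and z of blank4 in the frame of warmer between 0.028 and 0.085 m and x of blank5 in the frame of warmer between -0.055 and 0.115 m and y of blank5 in the frame of warmer between -0.095 and 0.095 m and z of blank5 in the frame of warmer between 0.028 and 0.085 m), for 0.2 s.
2. then the lever is pushed fully off (value of joint cutout below 0.08 rad), for 0.1 s.
3. then the lever is thrown fully on (value of joint cutout above 0.92 rad), for 0.1 s.
At the end, for the whole second after the job is handed in: Every blank present rests inside the tray, paper side down within 36 degrees of level, its centre at most 85 mm above the bench; the brick rests on the pad, standing or lying, its centre within 45 mm of the pad's; the lever is within 0.08 rad of fully on (all of step 1 and horizontal distance between brick and pad below 0.045 m and height (world z) of brick below 0.05 m and linear speed of brick below 0.02 m/s and value of joint cutout above 0.92 rad); the robot touches nothing.
It fails at once if the brush is moved more than 40 mm (distance of brush from where it was at the start of the episode above 0.04 m).
It fails at once if the hammer is moved more than 40 mm (distance of mallet from where it was at the start of the episode above 0.04 m).
It fails at once if the jar is moved more than 40 mm (distance of jar from where it was at the start of the episode above 0.04 m).
Of blank1, blank2, blank3, blank4, blank5 only 3 to 5 are there at a start; the rules pass over those that are not, and their reading is None.
At some moment in a run one of blank1, blank2, blank3, blank4, blank5 may be knocked a few centimetres aside while the robot is not near it.
Once in a run the grip may slacken for a moment while it holds something.
It also fails if it takes over 210 s, if anything falls off the work surface, if the arm or the gripper's body presses on something with over 40 N, if the wrist force passes 120 N, or if a joint passes its speed limit or range.

## Working session

There is one attempt and no reset: what is moved stays moved. The work goes in short steps, Python scripts to look and compute and a shell command to move; the robot and the scene stay as the last step left them, time stands still between calls to the robot, and variables do not carry over. Pictures are saved under pics/ and viewed, at most 14 in all, crops included, and the job is handed in when it is done.

```bash
mkdir -p pics; cat > h.py <<'E'
import numpy as np,cv2
from cell import env
from scipy.spatial.transform import Rotation as R
def cam(name,st=None):
    ci=env.camera_info(name);K=np.array(ci["camera_matrix"])
    if "extrinsics" in ci: T=np.array(ci["extrinsics"])
    else:
        st=st or env.read_state();B=np.eye(4);B[:3,:3]=R.from_quat(st["tool_rot"]).as_matrix();B[:3,3]=st["ee_pos"];T=B@np.array(ci["hand_eye"])
    return K,T,ci
def px2w(name,uv,z,st=None):
    K,T,ci=cam(name,st);uv=np.atleast_2d(np.array(uv,float))
    d=ci.get("distortion");d=None if d is None else np.array(d,float)
    n=cv2.undistortPoints(uv[:,None],K,d)[:,0]
    r=np.c_[n[:,0],-n[:,1],-np.ones(len(n))]@T[:3,:3].T
    return T[:3,3]+r*((z-T[2,3])/r[:,2])[:,None]
def w2px(name,P,st=None):
    K,T,ci=cam(name,st);P=np.atleast_2d(P);c=(P-T[:3,3])@T[:3,:3];c=c*[1,-1,-1]
    d=ci.get("distortion");d=None if d is None else np.array(d,float)
    return cv2.projectPoints(c,np.zeros(3),np.zeros(3),K,d)[0][:,0]
def save(name,f):
    im=env.grab_frame(name);cv2.imwrite(f"pics/{f}.png",im);return im
E
python3 - <<'E'
from h import *
st=env.read_state();print(st["time"],st["ee_pos"],st["tool_rot"],env.grip_point_offset)
for n in("top","side","wrist"):print(n,env.camera_info(n))
for n in("top","side"):
    save(n,n+"0")
    for t in["blank1","warmer","cutout_box","cutout","brick","pad","jar","brush","mallet"]:
        print(n,t,[(round(r["score"],2),[int(x) for x in r["rect"]]) for r in env.look_for(n,t)][:9])
E
```

```text
0.0 [0.23214406 0.57975675 0.23043373] [ 1.89257927e-01  9.81927068e-01 -8.12993549e-04 -9.84890387e-05] 0.0187
top {'camera_matrix': array([[406.85481303,   0.        , 261.27532866],
       [  0.        , 406.85481303, 195.19646036],
       [  0.        ,   0.        ,   1.        ]]), 'extrinsics': array([[-0.02014251,  0.99656714, -0.08030083,  0.43786765],
       [-0.99975288, -0.02083208, -0.00775872, -0.10745963],
       [-0.00940492,  0.08012471,  0.99674048,  1.36261837],
       [ 0.        ,  0.        ,  0.        ,  1.        ]])}
side {'camera_matrix': array([[385.14245759,   0.        , 258.12024354],
       [  0.        , 385.14245759, 184.96254579],
       [  0.        ,   0.        ,   1.        ]]), 'extrinsics': array([[ 0.89011264,  0.27428269, -0.36396222,  0.02298445],
       [-0.45573248,  0.53092892, -0.71443851, -1.09687978],
       [-0.00272005,  0.80180015,  0.59758608,  0.93841751],
       [ 0.        ,  0.        ,  0.        ,  1.        ]])}
wrist {'camera_matrix': array([[274.96962737,   0.        , 254.63915696],
       [  0.        , 274.96962737, 19
[... 902 characters left out ...]
 6])]
top jar [(0.87, [280, 115, 19, 25]), (0.71, [130, 222, 19, 13]), (0.43, [121, 180, 23, 19])]
top brush [(0.65, [140, 247, 14, 55])]
top mallet [(0.61, [347, 221, 69, 54]), (0.41, [204, 158, 63, 75])]
side blank1 [(0.65, [151, 156, 6, 6]), (0.63, [221, 159, 8, 7]), (0.53, [198, 157, 6, 5]), (0.44, [254, 230, 14, 8])]
side warmer [(0.8, [215, 151, 73, 61])]
side cutout_box [(0.86, [290, 221, 39, 38]), (0.56, [334, 277, 50, 67])]
side cutout [(0.58, [354, 287, 9, 13]), (0.42, [305, 223, 10, 19])]
side brick [(0.58, [262, 161, 7, 22])]
side pad [(0.74, [251, 243, 29, 19])]
side jar [(0.83, [317, 183, 20, 22])]
side brush [(0.56, [146, 162, 37, 17])]
side mallet [(0.64, [219, 282, 86, 46])]
```

```bash
python3 - <<'E'
import cv2
a=cv2.imread("pics/top0.png");cv2.imwrite("pics/a.png",cv2.resize(a[100:320,80:470],(800,451),interpolation=cv2.INTER_CUBIC))
a=cv2.imread("pics/side0.png");cv2.imwrite("pics/b.png",cv2.resize(a[130:350,130:400],(736,600),interpolation=cv2.INTER_CUBIC))
E
```

```text
(no output)
```

View pics/a.png

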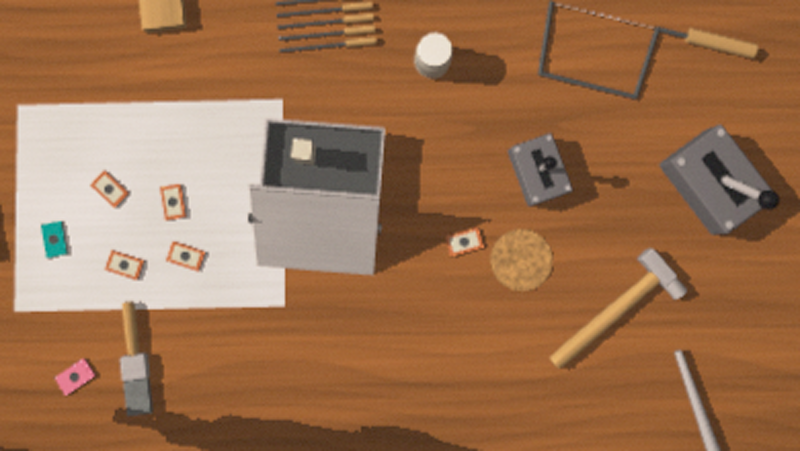

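View pics/b.png

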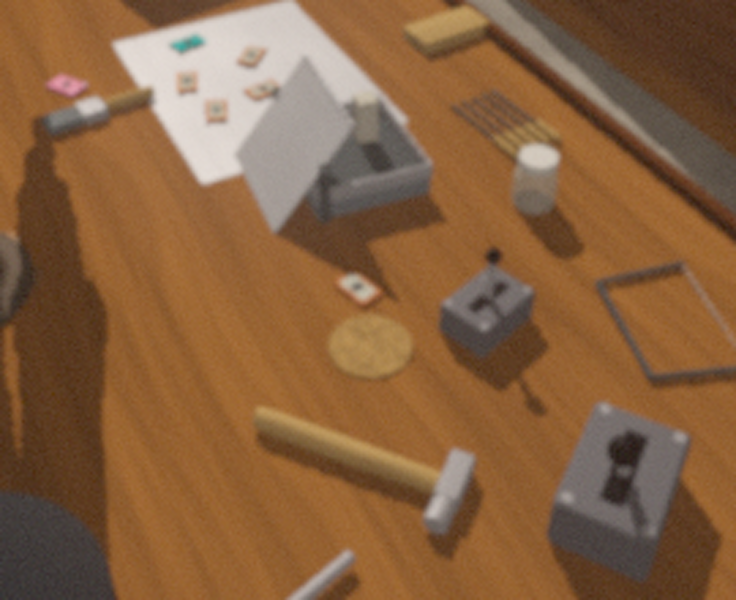

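The top picture shows five orange-bordered white blanks, at crop (109,188), (174,201), (125,265), (187,256) and (465,242). The turquoise plate (55,240) and the pink one (75,377) are look-alikes. There are two cutout boxes: the small one at (540,170), about 94x69 mm, and the large one at (720,180), about 148x109 mm. The small one fits 100x70. Next I'll compute positions.

```bash
python3 - <<'E'
from h import *
np.set_printoptions(precision=4,suppress=True)
f=lambda x,y:(80+x/2.051,100+y/2.05)
lip=px2w("top",[f(250,187),f(383,195)],.15);print("lip",lip,"len",np.linalg.norm(lip[1]-lip[0]))
print("far rim",px2w("top",[f(267,121),f(385,129)],.052))
print("ramp foot",px2w("top",[f(258,264),f(376,273)],.0))
print("brick top",px2w("top",[f(302,149)],.10))
print("pad",px2w("top",[f(522,260)],.003))
b=px2w("top",[f(510,150),f(550,133),f(573,187),f(531,206)],.045);print("box",b,b.mean(0))
print("ball",px2w("top",[f(547,162)],.105))
for r in env.outline_of("top","blank1"):
    c,wh,a=cv2.minAreaRect(np.argwhere(r["pixels"])[:,::-1].astype(np.float32))
    bx=cv2.boxPoints((c,wh,a));w=px2w("top",bx,.006)
    e=[w[1]-w[0],w[2]-w[1]];l=[np.linalg.norm(x[:2]) for x in e];k=int(np.argmax(l))
    print(round(r["score"],2),np.round(c,1),w.mean(0),"L",np.round(l,3),"long-axis yaw",round(np.degrees(np.arctan2(e[k][1],e[k][0]))%180,1))
E
```

```text
lip [[ 0.5512  0.0797  0.15  ]
 [ 0.5354 -0.1144  0.15  ]] len 0.19465930931761435
far rim [[ 0.6652  0.0669  0.052 ]
 [ 0.6483 -0.1203  0.052 ]]
ramp foot [[ 0.4389  0.0908  0.    ]
 [ 0.4205 -0.1011  0.    ]]
brick top [[0.6125 0.0074 0.1   ]]
pad [[ 0.4368 -0.3383  0.003 ]]
box [[ 0.6114 -0.3182  0.045 ]
 [ 0.6373 -0.3826  0.045 ]
 [ 0.5503 -0.4157  0.045 ]
 [ 0.5216 -0.3483  0.045 ]] [ 0.5801 -0.3662  0.045 ]
ball [[ 0.584  -0.3639  0.105 ]]
0.69 [116.3 283.5] [0.2651 0.387  0.006 ] L [0.051 0.029] long-axis yaw 124.5
0.61 [305.7 218.2] [ 0.4673 -0.243   0.006 ] L [0.056 0.033] long-axis yaw 102.8
0.59 [164.8 198.1] [0.5441 0.2264 0.006 ] L [0.035 0.055] long-axis yaw 11.1
0.56 [170.2 224.9] [0.4542 0.2086 0.006 ] L [0.035 0.056] long-axis yaw 70.6
0.52 [133.8 192.3] [0.5661 0.331  0.006 ] L [0.035 0.058] long-axis yaw 44.5
0.48 [140.4 229.2] [0.4421 0.308  0.006 ] L [0.033 0.059] long-axis yaw 70.6
0.45 [106.  216.5] [0.4866 0.4236 0.006 ] L [0.034 0.057] long-axis yaw 0.5
```

```bash
python3 -m inch '[[-1,16,-25,3,-0.124],[-1,16,-25,3,-0.124],[-1,16,-25,3,-0.124],[-1,16,-25,3,-0.124],[-1,16,-25,3,-0.124],[-1,16,-25,3,-0.124],[-1,16,-25,3,-0.124],[-1,16,-25,3,-0.124],[-1,16,-25,3,-0.124],[-1,16,-25,3,-0.124],[-1,16,-25,3,-0.124],[-1,16,-25,3,-0.124],[-1,16,-25,3,-0.124],[-1,16,-25,3,-0.124],[-1,16,-25,3,-0.124],[-1,16,-25,3,-0.124],[-1,16,-25,3,-0.124],[-1,16,-25,3,-0.124],[-1,16,-25,3,-0.124],[-1,16,-25,3,-0.124]]'
python3 -m inch '[[-1,16,-25,0,-0.124],[-1,16,-25,0,-0.124],[-1,16,-25,0,-0.124],[-1,0,0,0,0],[-1,0,0,0,0],[-1,0,0,0,0]]'
cat >> h.py <<'E'
def pose():
    st=env.read_state();m=R.from_quat(st["tool_rot"]).as_matrix()
    print("t",round(st["time"],2),"ee",np.round(st["ee_pos"],4),"xyaw deg",round(np.degrees(np.arctan2(m[1,0],m[0,0])),2),"tilt",np.round(m[:,2],3),"F",np.round(st["wrist_force"],1),"w",round(st["width"],3),"gf",round(st["grasp_force"],1));return st
E
python3 - <<'E'
from h import *
st=pose();save("wrist","w1")
for t in("brick","warmer"):
    for r in env.look_for("wrist",t):print(t,r)
E
```

```text
time: 2.72
ee_pos: [0.5529, 0.079, 0.2917]
tool_rot: [0.991, 0.137, 0.0, -0.0]
wrist_force: [0.2, 0.1, -0.5]
width: 1.001
grasp_force: 0.0
time: 3.22
ee_pos: [0.6, 0.0059, 0.291]
tool_rot: [0.999, -0.045, -0.0, -0.0]
wrist_force: [-0.2, -0.2, 0.3]
width: 0.999
grasp_force: 0.0
t 3.22 ee [0.6    0.0059 0.291 ] xyaw deg -5.13 tilt [-0.001  0.    -1.   ] F [-0.2 -0.2  0.3] w 0.999 gf 0.0
brick {'rect': [237.8, 143.3, 27.3, 32.1], 'score': 0.77}
warmer {'rect': [191.9, 111.5, 169.2, 145.4], 'score': 0.79}
```

View pics/w1.png

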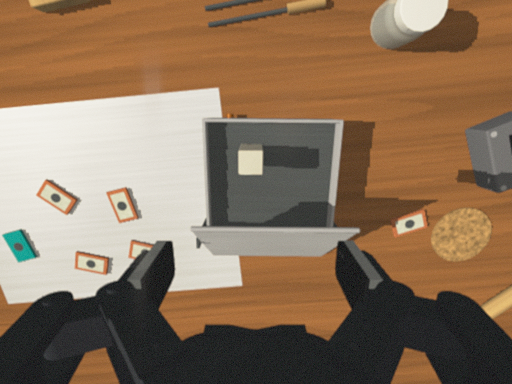

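The wrist view shows the tray with the brick standing in it, its top at about (250,160). The lip edge runs from about (203,227) to (357,230). The small cutout box is at the right edge, and all five blanks are visible.

```bash
python3 - <<'E'
from h import *
np.set_printoptions(precision=4,suppress=True)
st=env.read_state()
im=cv2.imread("pics/w1.png")
g=cv2.cvtColor(im,cv2.COLOR_BGR2GRAY)
for c in (230,260,290,320):print(c,g[215:240,c].tolist())
m=((g>180)&(np.indices(g.shape)[1]>232)&(np.indices(g.shape)[1]<270)&(np.indices(g.shape)[0]>140)&(np.indices(g.shape)[0]<180)).astype(np.uint8)
r=cv2.minAreaRect(np.argwhere(m)[:,::-1].astype(np.float32));print(r)
print("brick",px2w("wrist",[r[0]],.10,st))
print("lip",px2w("wrist",[(203,226.5),(357,229.5)],.15,st))
print("rim far outer",px2w("wrist",[(204,119),(342,121)],.052,st))
cv2.imwrite("pics/c.png",cv2.resize(im[100:270,180:380],(800,680))[:600])
E
```

```text
230 [94, 90, 94, 92, 86, 89, 78, 55, 54, 54, 60, 98, 137, 172, 187, 182, 163, 157, 166, 166, 162, 168, 161, 168, 168]
260 [94, 91, 91, 89, 93, 92, 87, 81, 64, 49, 53, 83, 129, 164, 182, 184, 167, 157, 163, 161, 157, 164, 163, 164, 165]
290 [50, 54, 57, 56, 58, 53, 57, 53, 53, 53, 53, 75, 113, 158, 180, 189, 182, 170, 166, 162, 161, 161, 160, 166, 160]
320 [61, 57, 55, 55, 55, 59, 54, 59, 54, 53, 56, 66, 106, 146, 180, 188, 176, 158, 155, 165, 165, 160, 163, 166, 161]
((250.0, 162.5), (23.0, 22.0), 90.0)
brick [[0.612  0.0121 0.1   ]]
lip [[ 0.5537  0.0695  0.15  ]
 [ 0.5349 -0.102   0.15  ]]
rim far outer [[ 0.6674  0.0697  0.052 ]
 [ 0.6485 -0.1145  0.052 ]]
```

View pics/c.png

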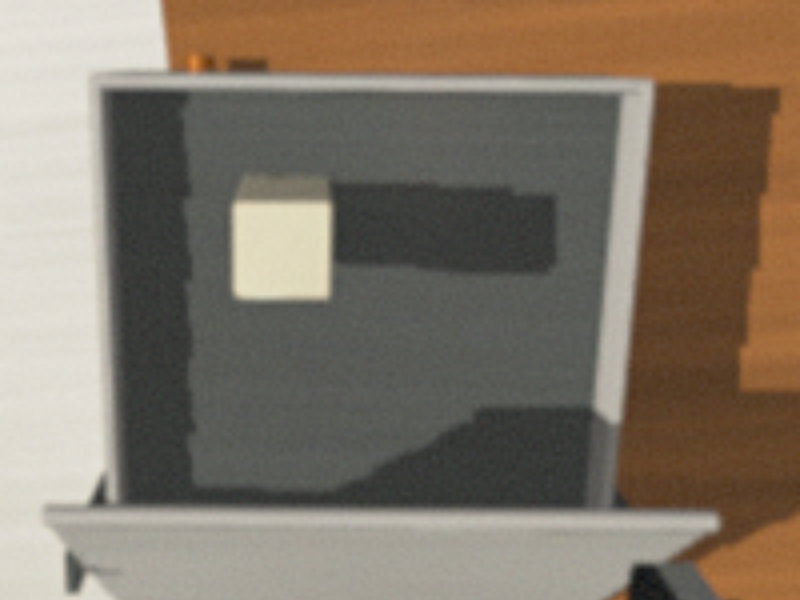

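```bash
python3 - <<'E'
from h import *
np.set_printoptions(precision=4,suppress=True)
st=env.read_state()
l=px2w("wrist",[(191.3,226),(359.5,227.6)],.15,st);d=l[0]-l[1]
print(l,l.mean(0),np.linalg.norm(d),"yaw",-np.degrees(np.arctan2(d[0],d[1])))
print("brick yaw/corners",px2w("wrist",[(180+232/4,100+200/4),(180+331/4,100+200/4),(180+331/4,100+299/4),(180+233/4,100+299/4)],.1,st))
print(st["qpos"])
E
```

```text
[[ 0.5555  0.0824  0.15  ]
 [ 0.537  -0.1047  0.15  ]] [ 0.5462 -0.0111  0.15  ] 0.18805471121774817 yaw -5.6422097484076765
brick yaw/corners [[ 0.6285  0.0252  0.1   ]
 [ 0.6259 -0.0047  0.1   ]
 [ 0.5953 -0.0022  0.1   ]
 [ 0.598   0.0281  0.1   ]]
[-0.6429  0.3847  0.7602  1.6155 -0.2767  1.2526 -1.4909]
```

```bash
python3 -m inch '[[-1,6,3,-30,0],[-1,6,3,-30,0],[-1,0,0,-30,0],[-1,0,0,-30,0],[-1,0,0,-30,0],[-1,0,0,-30,0],[-1,0,0,-25,0],[-1,0,0,-16,0],[-1,0,0,0,0],[-1,0,0,0,0],[1,0,0,0,0],[1,0,0,0,0],[1,0,0,0,0],[1,0,0,0,0],[1,0,0,0,0],[1,0,0,0,0],[1,0,0,0,0],[1,0,0,0,0],[1,0,0,0,0],[1,0,0,0,0]]' 50
python3 -m inch '[[1,0,0,10,0],[1,0,0,30,0],[1,0,0,30,0],[1,0,0,30,0],[1,0,0,30,0],[1,0,0,30,0],[1,0,0,0,0],[1,0,0,0,0]]'
python3 -c "
from h import *;pose()"
```

```text
time: 5.03
ee_pos: [0.6128, 0.0113, 0.0712]
tool_rot: [0.999, -0.046, 0.001, -0.0]
wrist_force: [-1.5, -0.2, 6.9]
width: 0.342
grasp_force: 51.2
time: 5.7
ee_pos: [0.6131, 0.011, 0.2324]
tool_rot: [0.999, -0.046, 0.002, -0.0]
wrist_force: [-0.6, -0.7, -1.7]
width: 0.339
grasp_force: 50.4
t 5.7 ee [0.6131 0.011  0.2324] xyaw deg -5.23 tilt [ 0.003  0.001 -1.   ] F [-0.6 -0.7 -1.7] w 0.339 gf 50.4
```

```bash
python3 -m inch '[[1,-13,-26,0,0],[1,-13,-26,0,0],[1,-13,-26,0,0],[1,-13,-26,0,0],[1,-13,-26,0,0],[1,-13,-26,0,0],[1,-13,-26,0,0],[1,-12,-25,0,0],[1,-12,-25,0,0],[1,-12,-24,0,0],[1,-12,-24,0,0],[1,-12,-24,0,0],[1,-12,-24,0,0],[1,-13,-27,0,0],[1,0,0,-30,0],[1,0,0,-30,0],[1,0,0,-30,0],[1,0,0,-30,0],[1,0,0,-30,0],[1,0,0,-20,0]]'
python3 -m inch '[[1,0,0,-10,0],[1,0,0,-6,0],[1,0,0,0,0],[1,0,0,0,0]]'
```

```text
time: 7.37
ee_pos: [0.4342, -0.3422, 0.0565]
tool_rot: [0.999, -0.046, -0.002, -0.001]
wrist_force: [1.0, 1.0, -1.0]
width: 0.341
grasp_force: 50.3
time: 7.7
ee_pos: [0.4362, -0.3441, 0.0447]
tool_rot: [0.999, -0.046, 0.0, 0.0]
wrist_force: [0.3, -0.1, -1.7]
width: 0.349
grasp_force: 51.1
```

```bash
python3 -m inch '[[-0.1,0,0,0,0],[-0.1,0,0,0,0],[-0.1,0,0,0,0],[-0.1,0,0,10,0],[-0.1,0,0,25,0],[-0.1,0,0,30,0],[-0.1,0,0,30,0],[-0.1,0,0,20,0],[-0.5,5,17,0,0],[-0.5,5,17,0,0],[-0.5,5,17,0,0],[-0.5,5,17,0,0],[-0.5,5,17,0,0],[-0.5,5,17,0,0],[-0.5,0,0,0,0],[-0.5,0,0,0,0],[-0.5,0,0,0,0]]'
cat >> h.py <<'E'
def blanks(name,png,zt=.006,tmin=.3,lip=(.545,-.013)):
    st=pose() if name=="wrist" else None
    save(name,png)
    for r in env.outline_of(name,"blank1"):
        if r["score"]<tmin: continue
        c,wh,a=cv2.minAreaRect(np.argwhere(r["pixels"])[:,::-1].astype(np.float32))
        w=px2w(name,cv2.boxPoints((c,wh,a)),zt,st);e=[w[1]-w[0],w[2]-w[1]];l=[np.linalg.norm(x[:2]) for x in e];k=int(np.argmax(l))
        print(round(r["score"],2),np.round(c,1),"world",np.round(w.mean(0)[:2],4),"L",np.round(l,3),"yaw",round(np.degrees(np.arctan2(e[k][1],e[k][0]))%180,1),
          "d mm",np.round((w.mean(0)[:2]-st["ee_pos"][:2])*1000,1) if st else "")
E
python3 - <<'E'
from h import *
blanks("wrist","w2")
for r in env.look_for("wrist","brick"):print("brick",r["score"],r["rect"])
for r in env.look_for("wrist","pad"):print("pad",r["score"],r["rect"])
E
```

```text
time: 9.12
ee_pos: [0.4662, -0.2424, 0.1599]
tool_rot: [0.999, -0.046, 0.0, 0.0]
wrist_force: [-0.3, 0.7, 0.3]
width: 0.756
grasp_force: 0.0
t 9.12 ee [ 0.4662 -0.2424  0.1599] xyaw deg -5.24 tilt [ 0.001 -0.001 -1.   ] F [-0.3  0.7  0.3] w 0.756 gf 0.0
brick 0.94 [329.6, 183.2, 61.5, 58.2]
pad 0.88 [295.3, 151.0, 81.2, 86.3]
pad 0.63 [0.0, 0.0, 135.6, 230.9]
```

View pics/w2.png

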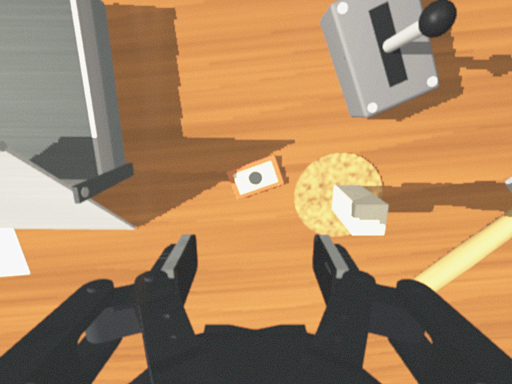

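The blank is at (257,177), between the pad at (338,195) and the tray. The brick appears to be on the pad around (358,210). The outline network missed the blank here, so I'll segment its paper and check the brick by projection.

```bash
cat >> h.py <<'E'
def paper(png,near,st,rad=45,z=.006,out=True):
    im=cv2.imread(f"pics/{png}.png");hsv=cv2.cvtColor(im,cv2.COLOR_BGR2HSV)
    m=((hsv[...,1]<70)&(hsv[...,2]>150)).astype(np.uint8)
    n,lab,s,cen=cv2.connectedComponentsWithStats(m)
    res=[]
    for i in range(1,n):
        if s[i,4]<60 or np.hypot(*(cen[i]-near))>rad: continue
        c,wh,a=cv2.minAreaRect(np.argwhere(lab==i)[:,::-1].astype(np.float32))
        w=px2w("wrist",cv2.boxPoints((c,wh,a)),z,st);e=[w[1]-w[0],w[2]-w[1]];l=[np.linalg.norm(x[:2]) for x in e];k=int(np.argmax(l))
        print("paper",np.round(c,1),"L",np.round(l,4),"yaw",round(np.degrees(np.arctan2(e[k][1],e[k][0]))%180,1),"world",np.round(w.mean(0)[:2],4),"d mm",np.round((w.mean(0)[:2]-st["ee_pos"][:2])*1000,1))
E
python3 - <<'E'
from h import *
st=env.read_state()
paper("w2",(257,177),st)
print("pad c",px2w("wrist",[(338,195)],.003,st),px2w("wrist",[(257,177)],.006,st))
b=np.array([(.436+a,-.344+c,z) for z in(.003,.073) for a,c in((.015,.015),(.015,-.015),(-.015,-.015),(-.015,.015))])
print(w2px("wrist",b,st).round())
E
```

```text
paper [254.9 177.5] L [0.0444 0.0253] yaw 104.4 world [ 0.4675 -0.2426] d mm [1.6 0.1]
pad c [[ 0.43784252 -0.33480586  0.003     ]] [[ 0.46803221 -0.2450622   0.006     ]]
[[333. 184.]
 [360. 182.]
 [359. 207.]
 [333. 209.]
 [354. 205.]
 [389. 202.]
 [387. 233.]
 [354. 236.]]
```

```bash
python3 -m inch '[[-0.2,1,-1,-5,-0.1235],[-0.2,0,0,-5,-0.1235],[-0.2,0,0,-5,-0.1235],[-0.2,0,0,-5,-0.1235],[-0.2,0,0,-5,-0.1235],[-0.2,0,0,-5,-0.1235],[-0.2,0,0,-5,-0.1235],[-0.2,0,0,-5,-0.1235],[-0.2,0,0,-5,-0.1235],[-0.2,0,0,-5,-0.1235],[-0.2,0,0,-25,0],[-0.2,0,0,-25,0],[-0.2,0,0,-25,0],[-0.2,0,0,-15,0],[-0.2,0,0,-8,0],[-0.2,0,0,-4,0],[-0.2,0,0,0,0],[-0.2,0,0,0,0]]'
python3 -m inch '[[-0.2,0,0,-3,0],[-0.2,0,0,-3,0],[-0.2,0,0,-3,0],[-0.2,0,0,0,0]]'
```

```text
time: 10.82
ee_pos: [0.4676, -0.2434, 0.008]
tool_rot: [0.788, -0.616, 0.0, -0.0]
wrist_force: [0.5, -0.3, -0.6]
width: 0.6
grasp_force: 0.0
time: 11.15
ee_pos: [0.4673, -0.2425, -0.002]
tool_rot: [0.788, -0.615, -0.0, -0.0]
wrist_force: [-0.8, 0.7, -0.1]
width: 0.599
grasp_force: 0.0
```

```bash
python3 -m inch '[[1,0,0,0,0],[1,0,0,0,0],[1,0,0,0,0],[1,0,0,0,0],[1,0,0,0,0],[1,0,0,0,0]]' 50;  python3 -m inch '[[1,0,0,10,0],[1,0,0,20,0],[1,0,0,20,0],[1,0,0,0,0],[1,0,0,0,0]]'; python3 -c "
from h import *
pose();save('side','s1')
a=cv2.imread('pics/side0.png')
im=cv2.imread('pics/s1.png');p=w2px('side',[[.467,-.243,.06]])[0].astype(int);print(p)
cv2.imwrite('pics/d.png',cv2.resize(im[p[1]-45:p[1]+45,p[0]-60:p[0]+60],(720,540),interpolation=2))"
```

```text
time: 11.65
ee_pos: [0.4681, -0.2434, -0.0004]
tool_rot: [0.788, -0.616, 0.001, -0.001]
wrist_force: [-1.2, 1.6, 12.5]
width: 0.374
grasp_force: 54.1
time: 12.07
ee_pos: [0.468, -0.2428, 0.0492]
tool_rot: [0.788, -0.615, 0.001, -0.0]
wrist_force: [0.9, -0.1, -1.3]
width: 0.375
grasp_force: 50.5
t 12.07 ee [ 0.468  -0.2428  0.0492] xyaw deg -75.96 tilt [ 0.002 -0.    -1.   ] F [ 0.9 -0.1 -1.3] w 0.375 gf 50.5
[260 223]
```

View pics/d.png

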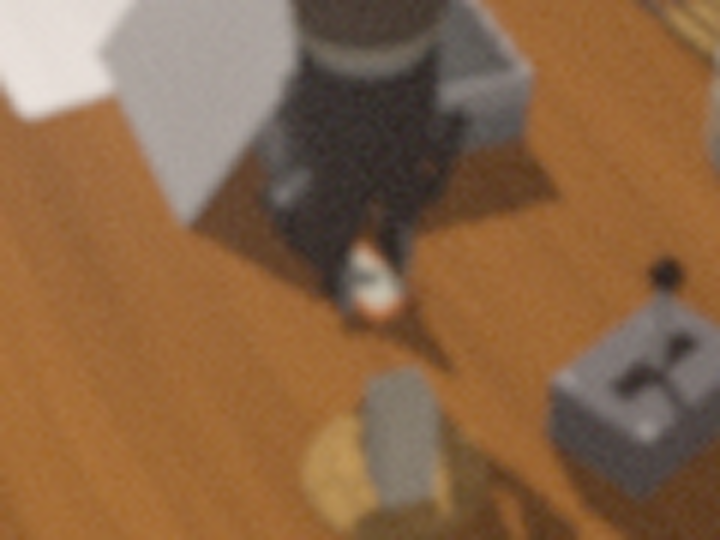

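The blank is held level in the gripper, paper side up, and the brick is standing on the pad. Next I'll carry it to the lip.

```bash
python3 -m inch '[[1,0,0,34,0],[1,0,0,34,0],[1,0,0,34,0],[1,0,0,34,0],[1,0,0,34,0],[1,9,18.4,0,0.1232],[1,9,18.4,0,0.1232],[1,9,18.4,0,0.1232],[1,9,18.4,0,0.1232],[1,9,18.4,0,0.1232],[1,9,18.4,0,0.1232],[1,9,18.4,0,0.1232],[1,9,18.4,0,0.1232],[1,9,18.4,0,0.1232],[1,9,18.4,0,0.1232],[1,0,0,-16,0],[1,0,0,-14,0],[1,0,0,0,0],[1,0,0,0,0],[1,0,0,0,0]]'; python3 -c "
from h import *
st=pose();save('wrist','w3');print('target lane A .5577 -.0594 .187'); print((np.array([.5577,-.0594,.187])-st['ee_pos'])*1000)"
```

```text
time: 13.78
ee_pos: [0.5572, -0.0592, 0.1884]
tool_rot: [0.999, -0.047, -0.0, 0.0]
wrist_force: [0.2, 0.2, -0.9]
width: 0.374
grasp_force: 50.5
t 13.78 ee [ 0.5572 -0.0592  0.1884] xyaw deg -5.44 tilt [-0. -0. -1.] F [ 0.2  0.2 -0.9] w 0.374 gf 50.5
target lane A .5577 -.0594 .187
[ 0.47509338 -0.21577703 -1.42921049]
```

View pics/w3.png

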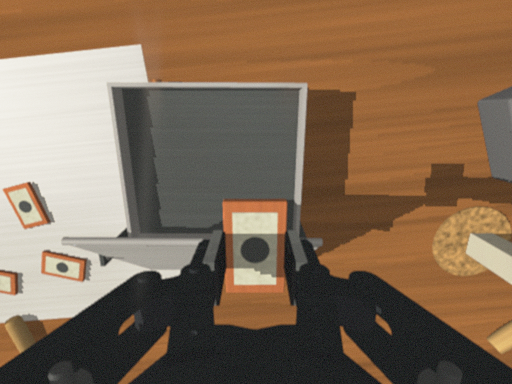

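The blank spans v 201–292 and the lip line is at v≈239, from (65,238) to (320,239). Checking the distance beyond the lip before letting go.

```bash
python3 -c "
from h import *
np.set_printoptions(precision=4,suppress=True)
st=env.read_state()
g=cv2.cvtColor(cv2.imread('pics/w3.png'),cv2.COLOR_BGR2GRAY)
for c in(150,180,305): print(c,g[230:246,c].tolist())
e=px2w('wrist',[(255,200.5),(255,292.5)],.1944,st);print(e,e.mean(0),np.linalg.norm(e[1]-e[0]))
print(px2w('wrist',[(255,250)],.1944,st))
print('lip ends',px2w('wrist',[(63,237.5),(322,238.5)],.15,st))
"
```

```text
150 [65, 61, 68, 85, 95, 95, 94, 99, 127, 150, 164, 179, 182, 180, 169, 158]
180 [56, 60, 62, 77, 97, 91, 94, 102, 120, 148, 165, 179, 180, 182, 169, 160]
305 [69, 67, 65, 58, 60, 60, 54, 58, 65, 56, 41, 31, 36, 31, 35, 28]
[[ 0.5849 -0.0614  0.1944]
 [ 0.5288 -0.0561  0.1944]] [ 0.5569 -0.0588  0.1944] 0.056337788048506615
[[ 0.5562 -0.0587  0.1944]]
lip ends [[ 0.5556  0.0806  0.15  ]
 [ 0.5369 -0.1056  0.15  ]]
```

```bash
python3 -m inch '[[1,2.5,0,-1.5,0],[1,0,0,0,0],[1,0,0,0,0],[-1,0,0,0,0],[-1,0,0,0,0],[-1,0,0,0,0],[-1,0,0,0,0],[-1,0,0,0,0],[-1,0,0,20,0],[-1,0,0,20,0],[-1,0,0,0,0],[-1,0,0,0,0]]'; python3 -c "
from h import *
st=pose();save('wrist','w4')"
```

```text
time: 14.83
ee_pos: [0.5604, -0.0588, 0.2276]
tool_rot: [0.999, -0.047, 0.001, -0.0]
wrist_force: [-0.4, 1.0, -0.6]
width: 0.996
grasp_force: 0.0
t 14.83 ee [ 0.5604 -0.0588  0.2276] xyaw deg -5.39 tilt [ 0.002  0.    -1.   ] F [-0.4  1.  -0.6] w 0.996 gf 0.0
```

View pics/w4.png

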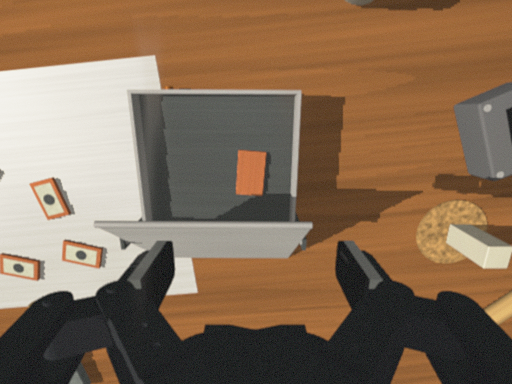

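Blank 1 lies copper side up in the tray at (251,173), so it turned over correctly. Next is the blank near (0.544,0.226).

```bash
python3 -m inch '[[-0.5,-1.5,26,0,0.026],[-0.5,-1.5,26,0,0.026],[-0.5,-1.5,26,0,0.026],[-0.5,-1.5,26,0,0.026],[-0.5,-1.5,26,0,0.026],[-0.5,-1.5,26,0,0.026],[-0.5,-1.5,26,0,0.026],[-0.5,-1.5,26,0,0.026],[-0.5,-1.5,26,-15,0.026],[-0.5,-1.5,26,-15,0.026],[-0.5,-1.5,25,-20,0.026],[-0.5,0,0,-20,0],[-0.5,0,0,0,0],[-0.5,0,0,0,0],[-0.5,0,0,0,0]]'; cat >> h.py <<'E'
def allpaper(png):
    st=pose();save("wrist",png);paper(png,(256,190),st,rad=260)
E
python3 -c "
from h import *
allpaper('w5')"
```

```text
time: 16.13
ee_pos: [0.5438, 0.2248, 0.1573]
tool_rot: [0.996, 0.095, 0.0, 0.0]
wrist_force: [0.4, -0.3, -0.3]
width: 0.751
grasp_force: 0.0
t 16.13 ee [0.5438 0.2248 0.1573] xyaw deg 10.87 tilt [ 0.    -0.001 -1.   ] F [ 0.4 -0.3 -0.3] w 0.751 gf 0.0
paper [240.2 154.5] L [0.3323 0.4796] yaw 93.0 world [0.5418 0.2322] d mm [-2.   7.4]
paper [171.5 115.3] L [0.0236 0.0434] yaw 46.1 world [0.5941 0.3219] d mm [50.3 97.1]
paper [249.  179.2] L [0.0432 0.0229] yaw 8.0 world [0.5427 0.2316] d mm [-1.1  6.7]
paper [160.8 245.4] L [0.0237 0.0246] yaw 70.8 world [0.4442 0.3193] d mm [-99.6  94.4]
paper [252.2 253.6] L [0.0237 0.0442] yaw 70.6 world [0.4538 0.211 ] d mm [-90.  -13.8]
```

```bash
python3 -m inch '[[-0.2,-1,6.5,-25,-0.05],[-0.2,0,0,-30,0],[-0.2,0,0,-30,0],[-0.2,0,0,-30,0],[-0.2,0,0,-20,0],[-0.2,0,0,-12,0],[-0.2,0,0,-7,0],[-0.2,0,0,-4,0],[-0.2,0,0,0,0],[-0.2,0,0,0,0],[1,0,0,0,0],[1,0,0,0,0],[1,0,0,0,0],[1,0,0,0,0],[1,0,0,0,0],[1,0,0,0,0]]' 50; python3 -m inch '[[1,0,0,15,0],[1,0,0,30,0],[1,0,0,30,0],[1,0,0,30,0],[1,0,0,30,0],[1,0,0,30,0],[1,0,0,30,0],[1,0,0,15,0],[1,0,0,0,0],[1,0,0,0,0]]'; python3 -c "
from h import *
pose()"
```

```text
time: 17.52
ee_pos: [0.5431, 0.2331, 0.0003]
tool_rot: [0.997, 0.071, 0.001, -0.001]
wrist_force: [-0.7, -0.2, 6.4]
width: 0.375
grasp_force: 49.4
time: 18.35
ee_pos: [0.5425, 0.2331, 0.2099]
tool_rot: [0.997, 0.071, 0.001, -0.001]
wrist_force: [-0.7, 0.1, -1.4]
width: 0.375
grasp_force: 50.1
t 18.35 ee [0.5425 0.2331 0.2099] xyaw deg 8.14 tilt [ 0.002  0.002 -1.   ] F [-0.7  0.1 -1.4] w 0.375 gf 50.1
```

```bash
python3 -m inch '[[1,2.6,-20.3,0,-0.0236],[1,2.6,-20.3,0,-0.0236],[1,2.6,-20.3,0,-0.0236],[1,2.6,-20.3,0,-0.0236],[1,2.6,-20.3,0,-0.0236],[1,2.6,-20.3,0,-0.0236],[1,2.6,-20.3,0,-0.0236],[1,2.6,-20.3,0,-0.0236],[1,2.6,-20.3,0,-0.0236],[1,2.6,-20.3,0,-0.0236],[1,0,0,-12,0],[1,0,0,-11,0],[1,0,0,0,0],[1,0,0,0,0],[1,0,0,0,0]]'
cat >> h.py <<'E'
def held(png,lane):
    st=pose();save("wrist",png);paper(png,(255,250),st,40,st["ee_pos"][2]+.006)
    ex=np.array([.9956,-.0941]);ey=np.array([.0941,.9956]);d=st["ee_pos"][:2]-[.5463,-.0125]
    print("warmer frame TCP x,y",np.round(d@ex*1000,1),np.round(d@ey*1000,1),"above lip",round(st["ee_pos"][2]*1000-150,1))
E
python3 -c "
from h import *
held('w6','B')"
```

```text
time: 19.6
ee_pos: [0.5681, 0.0303, 0.1855]
tool_rot: [0.999, -0.047, -0.0, 0.0]
wrist_force: [-0.7, -0.5, -0.0]
width: 0.371
grasp_force: 50.1
t 19.6 ee [0.5681 0.0303 0.1855] xyaw deg -5.34 tilt [-0.001 -0.    -1.   ] F [-0.7 -0.5 -0. ] w 0.371 gf 50.1
paper [254.5 222.5] L [0.0227 0.0121] yaw 84.6 world [0.5833 0.0295] d mm [15.2 -0.8]
paper [254.5 275.5] L [0.0231 0.0098] yaw 84.6 world [0.551  0.0326] d mm [-17.1   2.3]
warmer frame TCP x,y 17.7 44.6 above lip 35.5
```

```bash
python3 -m inch '[[-1,0,0,0,0],[-1,0,0,0,0],[-1,0,0,0,0],[-1,0,0,0,0],[-1,0,0,0,0],[-1,0,0,20,0],[-1,0,0,20,0],[-1,0,0,0,0],[-1,0,0,0,0]]'; python3 -c "
from h import *
st=pose();save('wrist','w7')"
```

```text
time: 20.4
ee_pos: [0.5689, 0.0298, 0.2267]
tool_rot: [0.999, -0.047, 0.001, -0.0]
wrist_force: [0.3, -0.0, -0.2]
width: 0.999
grasp_force: 0.0
t 20.4 ee [0.5689 0.0298 0.2267] xyaw deg -5.39 tilt [ 0.002  0.001 -1.   ] F [ 0.3 -0.  -0.2] w 0.999 gf 0.0
```

View pics/w7.png

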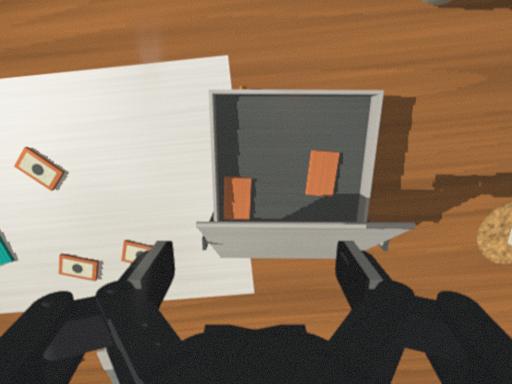

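Both blanks lie copper side up, at (238,198) and (322,173). There is room for a third between them, at warmer y ≈ +15. Next is the blank at (0.454,0.211).

```bash
python3 -m inch '[[-0.5,-5,20,0,0.1205],[-0.5,-5,20,0,0.1205],[-0.5,-5,20,0,0.1205],[-0.5,-10,20,0,0.1205],[-0.5,-15,20,0,0.1205],[-0.5,-15,20,0,0.1205],[-0.5,-15,20,0,0.1205],[-0.5,-15,20,0,0.1205],[-0.5,-15,12,-15,0.1205],[-0.5,-15,10,-25,0.1205],[-0.5,0,0,-27,0.1205],[-0.5,0,0,0,0],[-0.5,0,0,0,0],[-0.5,0,0,0,0]]'; python3 -c "
from h import *
allpaper('w8')"
```

```text
time: 21.62
ee_pos: [0.4542, 0.2112, 0.1595]
tool_rot: [0.818, 0.575, 0.0, 0.0]
wrist_force: [-0.7, 0.1, 0.0]
width: 0.752
grasp_force: 0.0
t 21.62 ee [0.4542 0.2112 0.1595] xyaw deg 70.23 tilt [ 0.001 -0.    -1.   ] F [-0.7  0.1  0. ] w 0.752 gf 0.0
paper [297.5 173.5] L [0.3774 0.418 ] yaw 84.7 world [0.4895 0.1661] d mm [ 35.3 -45. ]
paper [354.5  24.5] L [0.0437 0.0232] yaw 44.7 world [0.5938 0.3217] d mm [139.6 110.5]
paper [209.9  94. ] L [0.0233 0.0433] yaw 72.0 world [0.4411 0.3106] d mm [-13.1  99.4]
paper [ 71.  165.9] L [0.0446 0.0401] yaw 5.8 world [0.2704 0.2935] d mm [-183.8   82.4]
paper [255. 180.] L [0.0217 0.0433] yaw 70.8 world [0.4538 0.2107] d mm [-0.4 -0.5]
paper [175.4 252.2] L [0.0577 0.0134] yaw 44.1 world [0.3334 0.159 ] d mm [-120.8  -52.1]
paper [383.3 364.7] L [0.0471 0.1167] yaw 104.7 world [ 0.5323 -0.0992] d mm [  78.1 -310.4]
```

```bash
python3 -m inch '[[-0.2,-0.5,-0.5,-25,0.01],[-0.2,0,0,-30,0],[-0.2,0,0,-30,0],[-0.2,0,0,-30,0],[-0.2,0,0,-20,0],[-0.2,0,0,-14,0],[-0.2,0,0,-7,0],[-0.2,0,0,-4,0],[-0.2,0,0,0,0],[-0.2,0,0,0,0],[1,0,0,0,0],[1,0,0,0,0],[1,0,0,0,0],[1,0,0,0,0],[1,0,0,0,0],[1,0,0,0,0]]' 50; python3 -m inch '[[1,0,0,15,0],[1,0,0,30,0],[1,0,0,30,0],[1,0,0,30,0],[1,0,0,30,0],[1,0,0,30,0],[1,0,0,30,0],[1,0,0,15,0],[1,0,0,0,0],[1,0,0,0,0]]'; python3 -c "
from h import *
pose()"
```

```text
time: 23.0
ee_pos: [0.4536, 0.2117, 0.0002]
tool_rot: [0.814, 0.581, 0.001, -0.0]
wrist_force: [-1.1, -0.8, 7.7]
width: 0.378
grasp_force: 49.0
time: 23.83
ee_pos: [0.453, 0.2116, 0.2098]
tool_rot: [0.813, 0.582, 0.001, -0.0]
wrist_force: [0.3, -0.5, -1.2]
width: 0.373
grasp_force: 50.3
t 23.83 ee [0.453  0.2116 0.2098] xyaw deg 71.13 tilt [ 0.002  0.002 -1.   ] F [ 0.3 -0.5 -1.2] w 0.373 gf 50.3
```

```bash
python3 -m inch '[[1,10,-19,0,-0.1205],[1,10,-19,0,-0.1205],[1,10,-19,0,-0.1205],[1,10,-19,0,-0.1205],[1,10,-19,0,-0.1205],[1,10,-19,0,-0.1205],[1,10,-19,0,-0.1205],[1,10,-19,0,-0.1205],[1,10,-19,0,-0.1205],[1,10,-19,0,-0.1205],[1,11,-20,0,-0.1205],[1,0,0,-12,0],[1,0,0,-11,0],[1,0,0,0,0],[1,0,0,0,0],[1,0,0,0,0]]'; python3 -c "
from h import *
held('w9','C')"
```

```text
time: 25.17
ee_pos: [0.5633, 0.0022, 0.1854]
tool_rot: [0.999, -0.041, -0.001, -0.0]
wrist_force: [0.6, -0.7, -0.5]
width: 0.374
grasp_force: 50.3
t 25.17 ee [0.5633 0.0022 0.1854] xyaw deg -4.7 tilt [-0.001  0.    -1.   ] F [ 0.6 -0.7 -0.5] w 0.374 gf 50.3
paper [254.5 223.5] L [0.0228 0.011 ] yaw 85.3 world [0.578  0.0017] d mm [14.7 -0.5]
paper [254.5 276.5] L [0.0231 0.0111] yaw 85.3 world [0.5455 0.0044] d mm [-17.8   2.2]
warmer frame TCP x,y 15.6 16.2 above lip 35.4
```

```bash
python3 -m inch '[[1,3,-1,0,-0.012],[1,0,0,0,0],[1,0,0,0,0],[1,0,0,0,0],[-1,0,0,0,0],[-1,0,0,0,0],[-1,0,0,0,0],[-1,0,0,0,0],[-1,0,0,0,0],[-1,0,0,20,0],[-1,0,0,20,0],[-1,0,0,0,0],[-1,0,0,0,0]]'; python3 -c "
from h import *
st=pose();save('wrist','w10')"
```

```text
time: 26.3
ee_pos: [0.5674, 0.0002, 0.2266]
tool_rot: [0.999, -0.048, 0.001, -0.0]
wrist_force: [-0.3, -0.6, -0.7]
width: 0.998
grasp_force: 0.0
t 26.3 ee [5.674e-01 2.000e-04 2.266e-01] xyaw deg -5.51 tilt [ 0.002  0.001 -1.   ] F [-0.3 -0.6 -0.7] w 0.998 gf 0.0
```

View pics/w10.png

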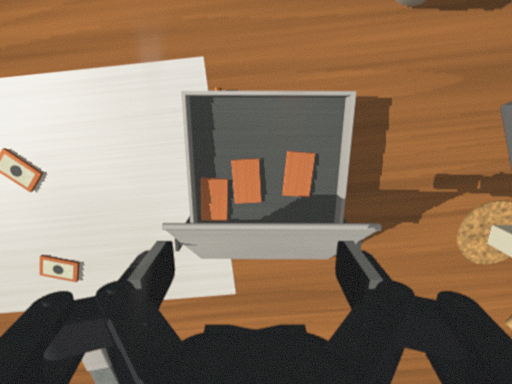

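Three blanks now lie copper side up, at (214,199), (246,181) and (299,174). Next is the one near (0.441,0.311).

```bash
python3 -m inch '[[-0.5,-10.5,25.5,0,0.1127],[-0.5,-10.5,25.5,0,0.1127],[-0.5,-10.5,26,0,0.1127],[-0.5,-10.5,26,0,0.1127],[-0.5,-10.5,26,0,0.1127],[-0.5,-10.5,26,0,0.1127],[-0.5,-10.5,26,0,0.1127],[-0.5,-10.5,26,0,0.1127],[-0.5,-10.5,26,0,0.1127],[-0.5,-10.5,26,-15,0.1127],[-0.5,-10.5,26,-25,0.1127],[-0.5,-10.5,26,-27,0.1127],[-0.5,0,0,0,0],[-0.5,0,0,0,0],[-0.5,0,0,0,0]]'; python3 -c "
from h import *
allpaper('w11')"
```

```text
time: 27.6
ee_pos: [0.4408, 0.3103, 0.1582]
tool_rot: [0.81, 0.587, -0.001, 0.0]
wrist_force: [0.3, -1.0, 1.1]
width: 0.745
grasp_force: 0.0
t 27.6 ee [0.4408 0.3103 0.1582] xyaw deg 71.89 tilt [-0.001 -0.002 -1.   ] F [ 0.3 -1.   1.1] w 0.745 gf 0.0
paper [321.4 161.5] L [0.338 0.39 ] yaw 90.0 world [0.5063 0.2745] d mm [ 65.5 -35.9]
paper [392.5 125.2] L [0.0439 0.0235] yaw 46.3 world [0.5945 0.3214] d mm [153.6  11. ]
paper [255.5 179. ] L [0.0227 0.0431] yaw 72.6 world [0.4412 0.3109] d mm [0.4 0.6]
paper [123.2 238.9] L [0.0446 0.0437] yaw 5.3 world [0.2706 0.2904] d mm [-170.3  -20. ]
paper [175.2 252.6] L [0.0599 0.0138] yaw 46.2 world [0.3215 0.2546] d mm [-119.3  -55.8]
paper [382.9 342.6] L [0.0151 0.0385] yaw 102.3 world [0.5336 0.0437] d mm [  92.7 -266.6]
```

```bash
python3 -m inch '[[-0.2,0.5,0.5,-25,0.01],[-0.2,0,0,-30,0],[-0.2,0,0,-30,0],[-0.2,0,0,-30,0],[-0.2,0,0,-20,0],[-0.2,0,0,-12,0],[-0.2,0,0,-7,0],[-0.2,0,0,-4,0],[-0.2,0,0,0,0],[-0.2,0,0,0,0],[1,0,0,0,0],[1,0,0,0,0],[1,0,0,0,0],[1,0,0,0,0],[1,0,0,0,0],[1,0,0,0,0]]' 50; python3 -m inch '[[1,0,0,15,0],[1,0,0,30,0],[1,0,0,30,0],[1,0,0,30,0],[1,0,0,30,0],[1,0,0,30,0],[1,0,0,30,0],[1,0,0,15,0],[1,0,0,0,0],[1,0,0,0,0]]'; python3 -c "
from h import *
pose()"
```

```text
time: 28.98
ee_pos: [0.4419, 0.3123, 0.0022]
tool_rot: [0.806, 0.592, 0.001, -0.0]
wrist_force: [-0.9, -1.0, 7.6]
width: 0.37
grasp_force: 48.8
time: 29.82
ee_pos: [0.4414, 0.3121, 0.2119]
tool_rot: [0.806, 0.592, 0.001, -0.001]
wrist_force: [-0.2, 0.0, -1.0]
width: 0.365
grasp_force: 49.8
t 29.82 ee [0.4414 0.3121 0.2119] xyaw deg 72.57 tilt [ 0.001  0.002 -1.   ] F [-0.2  0.  -1. ] w 0.365 gf 49.8
```

```bash
python3 -m inch '[[1,8,-24.7,0,-0.0907],[1,8,-24.7,0,-0.0907],[1,8,-24.7,0,-0.0907],[1,8,-24.7,0,-0.0907],[1,8,-24.7,0,-0.0907],[1,8,-24.7,0,-0.0907],[1,8,-24.7,0,-0.0907],[1,8,-24.7,0,-0.0907],[1,8,-24.7,0,-0.0907],[1,8,-24.7,0,-0.0907],[1,8,-24.7,0,-0.0907],[1,8,-24.7,0,-0.0907],[1,8,-24.7,0,-0.0907],[1,8,-24.7,0,-0.0907],[1,8,-24.7,0,-0.0907],[1,0,0,-12,0],[1,0,0,-11,0],[1,0,0,0,0],[1,0,0,0,0],[1,0,0,0,0]]'; python3 -c "
from h import *
held('w12','A')"
```

```text
time: 31.48
ee_pos: [0.561, -0.0576, 0.1874]
tool_rot: [0.999, -0.046, -0.001, -0.0]
wrist_force: [0.1, 1.1, -0.6]
width: 0.367
grasp_force: 49.8
t 31.48 ee [ 0.561  -0.0576  0.1874] xyaw deg -5.28 tilt [-0.001  0.    -1.   ] F [ 0.1  1.1 -0.6] w 0.367 gf 49.8
paper [254.5 222.5] L [0.0228 0.0098] yaw 84.7 world [ 0.5762 -0.0583] d mm [15.3 -0.7]
paper [254.  274.5] L [0.0225 0.0124] yaw 84.7 world [ 0.5445 -0.0551] d mm [-16.5   2.5]
warmer frame TCP x,y 18.9 -43.5 above lip 37.4
```

```bash
python3 -m inch '[[1,-0.5,-1,-1,0],[1,0,0,0,0],[1,0,0,0,0],[-1,0,0,0,0],[-1,0,0,0,0],[-1,0,0,0,0],[-1,0,0,0,0],[-1,0,0,0,0],[-1,0,0,20,0],[-1,0,0,20,0],[-1,0,0,0,0],[-1,0,0,0,0]]'; python3 -c "
from h import *
st=pose();save('wrist','w13')"
```

```text
time: 32.53
ee_pos: [0.5614, -0.0598, 0.2276]
tool_rot: [0.999, -0.047, 0.001, -0.0]
wrist_force: [0.6, -0.1, 0.4]
width: 0.998
grasp_force: 0.0
t 32.53 ee [ 0.5614 -0.0598  0.2276] xyaw deg -5.39 tilt [ 0.002  0.    -1.   ] F [ 0.6 -0.1  0.4] w 0.998 gf 0.0
```

View pics/w13.png

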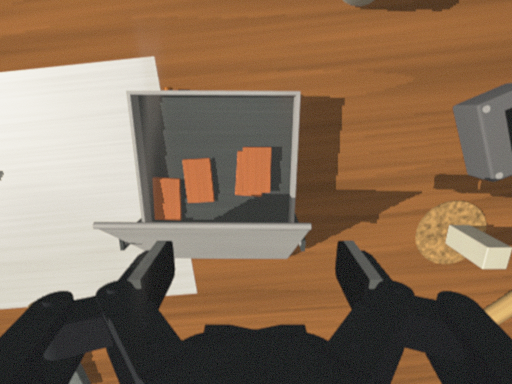

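The fourth lies copper side up, stacked on the first at (253,171). Now the last one, at (0.594,0.321).

```bash
python3 -m inch '[[-0.5,2.2,25.4,0,0.0592],[-0.5,2.2,25.4,0,0.0592],[-0.5,2.2,25.4,0,0.0592],[-0.5,2.2,25.4,0,0.0592],[-0.5,2.2,25.4,0,0.0592],[-0.5,2.2,25.4,0,0.0592],[-0.5,2.2,25.4,0,0.0592],[-0.5,2.2,25.4,0,0.0592],[-0.5,2.2,25.4,0,0.0592],[-0.5,2.2,25.4,0,0.0592],[-0.5,2.2,25.4,0,0.0592],[-0.5,2.2,25.4,0,0.0592],[-0.5,2.2,25.4,-15,0.0592],[-0.5,2.2,25.4,-25,0.0592],[-0.5,2.2,25.4,-27,0.0592],[-0.5,0,0,0,0],[-0.5,0,0,0,0],[-0.5,0,0,0,0]]'; python3 -c "
from h import *
allpaper('w14')"
```

```text
time: 34.08
ee_pos: [0.594, 0.3212, 0.1595]
tool_rot: [0.922, 0.387, -0.0, 0.001]
wrist_force: [0.3, -1.0, 0.7]
width: 0.75
grasp_force: 0.0
t 34.08 ee [0.594  0.3212 0.1595] xyaw deg 45.51 tilt [-0.    -0.001 -1.   ] F [ 0.3 -1.   0.7] w 0.75 gf 0.0
paper [264.2 212.8] L [0.3266 0.4146] yaw 100.3 world [0.5504 0.2472] d mm [-43.6 -73.9]
paper [255. 179.] L [0.0217 0.0433] yaw 46.1 world [0.5938 0.3215] d mm [-0.2  0.3]
paper [469.4 312.7] L [0.0145 0.0993] yaw 95.3 world [ 0.6673 -0.0012] d mm [  73.3 -322.4]
paper [109.1 365. ] L [0.0372 0.0095] yaw 7.6 world [0.2645 0.2745] d mm [-329.5  -46.7]
```

```bash
python3 -m inch '[[-0.2,0,0,-25,0.01],[-0.2,0,0,-30,0],[-0.2,0,0,-30,0],[-0.2,0,0,-30,0],[-0.2,0,0,-20,0],[-0.2,0,0,-14,0],[-0.2,0,0,-7,0],[-0.2,0,0,-4,0],[-0.2,0,0,0,0],[-0.2,0,0,0,0],[1,0,0,0,0],[1,0,0,0,0],[1,0,0,0,0],[1,0,0,0,0],[1,0,0,0,0],[1,0,0,0,0]]' 50; python3 -m inch '[[1,0,0,15,0],[1,0,0,30,0],[1,0,0,30,0],[1,0,0,30,0],[1,0,0,30,0],[1,0,0,30,0],[1,0,0,30,0],[1,0,0,15,0],[1,0,0,0,0],[1,0,0,0,0]]'; python3 -c "
from h import *
pose()"
```

```text
time: 35.47
ee_pos: [0.5947, 0.3217, 0.0016]
tool_rot: [0.92, 0.391, 0.001, -0.0]
wrist_force: [-0.3, -0.7, 5.1]
width: 0.373
grasp_force: 49.3
time: 36.3
ee_pos: [0.5941, 0.3213, 0.2116]
tool_rot: [0.92, 0.391, 0.001, -0.0]
wrist_force: [0.7, 0.2, -1.5]
width: 0.373
grasp_force: 50.0
t 36.3 ee [0.5941 0.3213 0.2116] xyaw deg 46.05 tilt [ 0.002  0.002 -1.   ] F [ 0.7  0.2 -1.5] w 0.373 gf 50.0
```

```bash
python3 -m inch '[[1,-2.1,-24.7,0,-0.069],[1,-2.1,-24.7,0,-0.069],[1,-2.1,-24.7,0,-0.069],[1,-2.1,-24.7,0,-0.069],[1,-2.1,-24.7,0,-0.069],[1,-2.1,-24.7,0,-0.069],[1,-2.1,-24.7,0,-0.069],[1,-2.1,-24.7,0,-0.069],[1,-2.1,-24.7,0,-0.069],[1,-2.1,-24.7,0,-0.069],[1,-2.1,-24.7,0,-0.069],[1,-2.1,-24.7,0,-0.069],[1,-2.1,-24.7,0,-0.069],[1,0,0,-12,0],[1,0,0,-11,0],[1,0,0,0,0],[1,0,0,0,0],[1,0,0,0,0]]'; python3 -c "
from h import *
held('w15','C')"
```

```text
time: 37.8
ee_pos: [0.5667, 0.0008, 0.1867]
tool_rot: [0.999, -0.046, -0.0, 0.0]
wrist_force: [-0.9, -0.6, -0.1]
width: 0.369
grasp_force: 49.9
t 37.8 ee [0.5667 0.0008 0.1867] xyaw deg -5.28 tilt [-0. -0. -1.] F [-0.9 -0.6 -0.1] w 0.369 gf 49.9
paper [254.5 223.5] L [0.0227 0.0133] yaw 84.7 world [5.813e-01 2.000e-04] d mm [14.6 -0.7]
paper [254.5 274. ] L [0.023  0.0104] yaw 84.7 world [0.5505 0.003 ] d mm [-16.1   2.2]
warmer frame TCP x,y 19.0 15.2 above lip 36.7
```

```bash
python3 -m inch '[[1,-1.3,0,-1,0],[1,0,0,0,0],[1,0,0,0,0],[-1,0,0,0,0],[-1,0,0,0,0],[-1,0,0,0,0],[-1,0,0,0,0],[-1,0,0,0,0],[-1,0,0,20,0],[-1,0,0,20,0],[-1,0,0,0,0],[-1,0,0,0,0]]'; python3 -c "
from h import *
np.set_printoptions(precision=4,suppress=True)
st=pose();save('wrist','w16')
save('top','t2')
for r in env.look_for('top','blank1'):print(r)
for n in('top','side'):
    if n=='side':save('side','s2')
    for t in('cutout_tip','cutout'):print(n,t,[(round(r['score'],2),np.round(r['rect'],1).tolist()) for r in env.look_for(n,t)])
"
```

```text
time: 38.85
ee_pos: [0.5658, 0.0001, 0.2266]
tool_rot: [0.999, -0.047, 0.001, -0.0]
wrist_force: [-0.1, 1.5, 0.2]
width: 1.0
grasp_force: 0.0
t 38.85 ee [0.5658 0.0001 0.2266] xyaw deg -5.34 tilt [ 0.002  0.001 -1.   ] F [-0.1  1.5  0.2] w 1.0 gf 0.0
{'rect': [243.9, 181.8, 10.7, 12.7], 'score': 0.55}
{'rect': [102.0, 207.4, 9.8, 17.2], 'score': 0.55}
{'rect': [110.4, 276.0, 15.3, 14.9], 'score': 0.53}
top cutout_tip [(0.73, [435.4, 185.2, 27.3, 17.1]), (0.54, [348.9, 224.4, 68.3, 54.2]), (0.36, [343.0, 178.1, 8.0, 7.1])]
top cutout [(0.74, [435.8, 187.9, 22.5, 13.7]), (0.44, [342.3, 179.1, 9.7, 4.7])]
side cutout_tip [(0.64, [306.7, 221.6, 6.6, 12.6]), (0.58, [351.7, 290.8, 11.5, 10.7])]
side cutout [(0.55, [307.3, 219.4, 9.9, 20.3]), (0.5, [352.8, 286.4, 15.7, 19.4])]
```

View pics/w16.png

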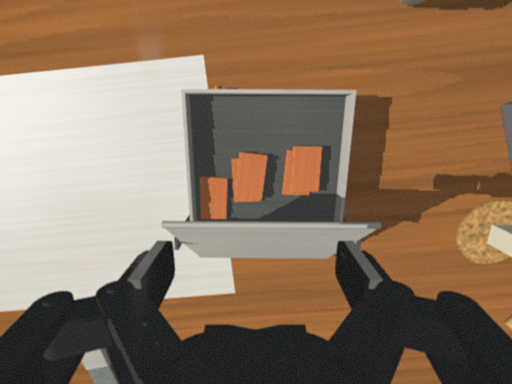

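All five blanks lie copper side up in the tray, in piles at (214,198), (250,177) and (303,170). Now the lever. I need a close look at the small box, partly to tell its +x end from its -x end.

```bash
python3 -m inch '[[0,1,-26.1,0,-0.0796],[0,1,-26.1,0,-0.0796],[0,1,-26.1,0,-0.0796],[0,1,-26.1,0,-0.0796],[0,1,-26.1,0,-0.0796],[0,1,-26.1,0,-0.0796],[0,1,-26.1,0,-0.0796],[0,1,-26.1,0,-0.0796],[0,1,-26.1,0,-0.0796],[0,1,-26.1,0,-0.0796],[0,1,-26.1,0,-0.0796],[0,1,-26.1,0,-0.0796],[0,1,-26.1,0,-0.0796],[0,1,-26.1,0,-0.0796],[0,0,0,0,0],[0,0,0,0,0],[0,0,0,0,0]]'; python3 -c "
from h import *
np.set_printoptions(precision=4,suppress=True)
st=pose();im=save('wrist','w17')
for t in('cutout_box','cutout_tip'):print(t,[(round(r['score'],2),np.round(r['rect'],1).tolist()) for r in env.look_for('wrist',t)])
a=cv2.resize(im[40:290,90:423],(799,600),interpolation=2);cv2.imwrite('pics/e.png',a)"
```

```text
time: 40.67
ee_pos: [0.5792, -0.3647, 0.2252]
tool_rot: [0.823, -0.567, -0.0, -0.0]
wrist_force: [-0.5, -0.1, -0.7]
width: 0.499
grasp_force: 0.0
t 40.67 ee [ 0.5792 -0.3647  0.2252] xyaw deg -69.13 tilt [-0.001  0.001 -1.   ] F [-0.5 -0.1 -0.7] w 0.499 gf 0.0
cutout_box []
cutout_tip [(0.82, [239.0, 169.5, 23.5, 30.5]), (0.48, [327.8, 202.3, 52.9, 51.9])]
```

View pics/e.png

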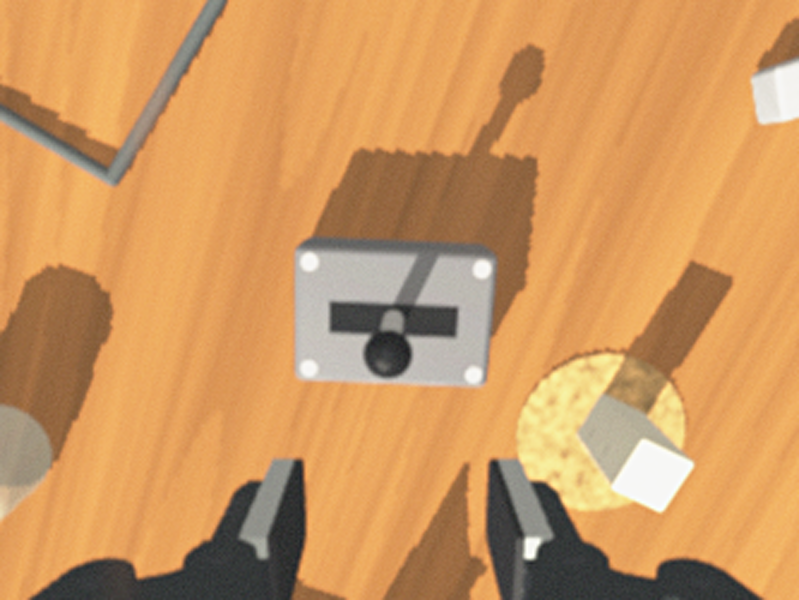

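The small box shows four screws and a symmetric slot, with no marks on it. Its ball is at crop (387,354), near mid-travel and slightly left. Next I'll work out the axis and the lean, and also the lean of the large box's lever, which hints at which end is "off".

```bash
python3 -c "
from h import *
np.set_printoptions(precision=4,suppress=True)
st=env.read_state()
f=lambda x,y:(90+x/2.4,40+y/2.4)
c=px2w('wrist',[f(296,249),f(495,258),f(487,385),f(296,380)],.045,st);print(c,c.mean(0))
e=c[0]-c[1];print('L',np.linalg.norm(e),np.linalg.norm(c[2]-c[1]),'yaw',np.degrees(np.arctan2(*e[1::-1])),np.degrees(np.arctan2(*(c[3]-c[2])[1::-1])))
s=px2w('wrist',[f(330,318),f(458,321)],.045,st);print('slot',s,s.mean(0))
b=px2w('wrist',[f(387,354)],.109,st)[0];print('ball',b)
u=np.array([np.cos(np.radians(20.8)),np.sin(np.radians(20.8))]);print('ball along',(b[:2]-s.mean(0)[:2])@u*1000,'across',(b[:2]-s.mean(0)[:2])@[-u[1],u[0]]*1000)
# decoy
g=lambda x,y:(80+x/2.051,100+y/2.05)
d=px2w('top',[g(665,165),g(720,125),g(775,200),g(725,232)],.0675);print('decoy',d,d.mean(0),np.linalg.norm(d[1]-d[0]),np.linalg.norm(d[2]-d[1]))
v=d[1]-d[2];v=v[:2]/np.linalg.norm(v[:2]);print(np.degrees(np.arctan2(v[1],v[0])))
for z in(.15,.16): q=px2w('top',[g(768,198)],z)[0];print('ball along',(q-d.mean(0))[:2]@v*1000,'across',(q-d.mean(0))[:2]@[-v[1],v[0]]*1000)
"
```

```text
[[ 0.6372 -0.3795  0.045 ]
 [ 0.5454 -0.41    0.045 ]
 [ 0.5233 -0.3487  0.045 ]
 [ 0.6161 -0.3161  0.045 ]] [ 0.5805 -0.3636  0.045 ]
L 0.0967488920445422 0.06507881500249783 yaw 18.374530827441767 19.381616058702193
slot [[ 0.6105 -0.3531  0.045 ]
 [ 0.5502 -0.3746  0.045 ]] [ 0.5803 -0.3638  0.045 ]
ball [ 0.5828 -0.3629  0.109 ]
ball along 2.689837510589228 across 0.018407142443678286
decoy [[ 0.5798 -0.5546  0.0675]
 [ 0.6408 -0.6432  0.0675]
 [ 0.5216 -0.7218  0.0675]
 [ 0.4737 -0.642   0.0675]] [ 0.554  -0.6404  0.0675] 0.1075846483222988 0.14273929567950144
33.40487250941304
ball along -46.6427306962219 across -7.964479591518566
ball along -44.63752451072067 across -3.7027474998147967
```

The target's axis has yaw ≈19.6°, its pivot is at (0.580,-0.364), and its lever is near mid-travel. The large box's lever sits at a stop on its robot-side end. If that is its resting "off" (joint 0), both boxes have +x pointing away from the robot. This is an inference, since nothing on the target box shows it. I'll straddle the ball, push toward the robot for off, then away for on.

```bash
python3 -m inch '[[0,0,0,-30,-0.02],[0,0,0,-30,0],[0,0,0,-30,0],[0,0,0,-25,0],[0,0,0,-15,0],[0,0,0,-2,0],[0,0,0,0,0],[0,0,0,0,0]]'; python3 -m inch '[[0,-5.6,-2,0,0],[0,-5.6,-2,0,0],[0,-5.6,-2,0,0],[0,-5.6,-2,0,0],[0,-5.6,-2,0,0],[0,-5.6,-2,0,0],[0,-5.6,-2,0,0],[0,-3,-1,0,0],[0,-2.5,-1,0,0],[0,0,0,0,0],[0,0,0,0,0],[0,0,0,0,0]]'; python3 -c "
from h import *
st=pose();save('wrist','w18')"
```

```text
time: 41.48
ee_pos: [0.5799, -0.3657, 0.0954]
tool_rot: [0.818, -0.576, 0.001, 0.0]
wrist_force: [0.6, -0.7, 0.9]
width: 0.504
grasp_force: 0.0
time: 42.48
ee_pos: [0.5374, -0.3799, 0.0936]
tool_rot: [0.818, -0.575, 0.001, -0.001]
wrist_force: [9.3, 1.8, -3.0]
width: 0.499
grasp_force: 4.8
t 42.48 ee [ 0.5374 -0.3799  0.0936] xyaw deg -70.21 tilt [ 0.004  0.001 -1.   ] F [ 9.3  1.8 -3. ] w 0.499 gf 4.8
```

The force rose to 9.5 N at the expected place, well above the 1.5 N swing force, so the lever is at its stop. Now throwing it the other way.

```bash
python3 -m inch '[[0,7,2.5,0,0],[0,7,2.5,0,0],[0,7,2.5,0,0],[0,7,2.5,0,0],[0,7,2.5,0,0],[0,7,2.5,0,0],[0,7,2.5,0,0],[0,7,2.5,0,0],[0,7,2.5,0,0],[0,7,2.5,0,0],[0,7,2.5,0,0],[0,7,2.5,0,0],[0,5,2,0,0],[0,2.5,0.5,0,0],[0,0,0,0,0],[0,0,0,0,0],[0,0,0,0,0]]'; python3 -c "
from h import *
st=pose()"
```

```text
time: 43.95
ee_pos: [0.6233, -0.3491, 0.0931]
tool_rot: [0.817, -0.577, -0.002, 0.001]
wrist_force: [-8.9, -0.0, -0.1]
width: 0.502
grasp_force: 4.2
t 43.95 ee [ 0.6233 -0.3491  0.0931] xyaw deg -70.46 tilt [-0.005  0.001 -1.   ] F [-8.9 -0.  -0.1] w 0.502 gf 4.2
```

```bash
python3 -m inch '[[0,-7,-2.5,0,0],[0,-4,-1.5,0,0],[0,0,0,0,0],[0,0,0,25,0],[0,0,0,30,0],[0,0,0,30,0],[0,0,0,30,0],[0,-15,-5,10,0],[0,-15,-5,0,0],[0,-10,-3,0,0],[0,0,0,0,0],[0,0,0,0,0],[0,0,0,0,0]]'; python3 -c "
from h import *
np.set_printoptions(precision=4,suppress=True)
st=pose();im=save('wrist','w19')
r=env.look_for('wrist','cutout_tip');print([(round(q['score'],2),np.round(q['rect'],1).tolist()) for q in r])
for L in(33.6,-33.6): print(w2px('wrist',[[.5803+.942e-3*L,-.3638+.335e-3*L,.1014]],st))
top=cv2.resize(save('top','t3')[140:260,190:400],(600,343),interpolation=2)
wr=cv2.resize(im[60:260,120:420],(600,400))[:257]
cv2.imwrite('pics/f.png',np.vstack([top,wr]))"
```

```text
time: 45.03
ee_pos: [0.5759, -0.3648, 0.2181]
tool_rot: [0.818, -0.576, -0.0, -0.0]
wrist_force: [-1.2, -0.9, -0.3]
width: 0.5
grasp_force: 0.0
t 45.03 ee [ 0.5759 -0.3648  0.2181] xyaw deg -70.28 tilt [-0.     0.001 -1.   ] F [-1.2 -0.9 -0.3] w 0.5 gf 0.0
[(0.84, [205.5, 168.9, 50.3, 28.1])]
[[215.3399 187.1981]]
[[284.109  187.3608]]
```

View pics/f.png

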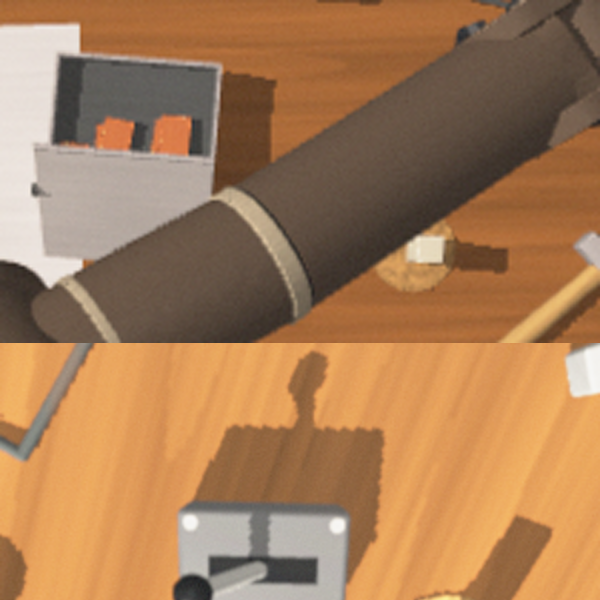

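The lever's ball is at its far stop: predicted (215,187), and it is seen there. The copper-up blanks are in the tray, the brick is on the pad, and the arm is clear. Handing in.

```bash
python3 -c "
from cell import env
print(env.close_job())"
```

```text
the job is handed in; nothing more can be done
None
```

The job is handed in after about 45 s of robot time: all five blanks lie paper side down in the tray, the brick stands on the pad, and the lever was pushed to one stop and then thrown to the other; which stop is "on" was inferred from the large box's lever, since nothing on the small box marks it, and the hand-in returned no verdict.

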